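# Fill the ice jug at the push-paddle dispenser

## Robot

A 6-joint arm with a two-finger parallel gripper is mounted at the origin on the work surface. World frame = base frame: x ahead of the robot, y to its left, z up, the work surface at z = 0. Lengths are in m, angles in rad, forces in N, time in s.
With the tool pointing down it reaches from about 0.25 to 0.725 m from the base axis. Payload 9.7 kg.
Tool frame: the origin (TCP) lies midway between the tips of the shut fingers; the grasp point (between the pads) lies 19 mm behind it; z points along the fingers, y is the line along which they close (so a half turn about z gives the same grasp; the last joint's range is limited). The gripper opens to 85 mm and grips with 20 to 120 N. Pads are 22 mm wide; open, the fingers measure 114 mm over their backs; the gripper's body (76 mm by 85 mm) begins 54 mm behind the grasp point. The pads swing forward as they close: fully open they stand 13 mm farther back than shut.
Start: joints at [-1.187, 0.087, 0.176, 1.66, 0, 1.571], TCP at [0.206, -0.51, 0.231] pointing down, gripper open.
Joint ranges: [-3.13, 3.13], [-0.85, 1.81], [-1.15, 1.24], [-2.2, 2.28], [-1.44, 1.52], [-3.14, 3.14]. Speed limits (rad/s): [2.22, 2.22, 2.57, 3.14, 3.14, 3.14].

## Interface

Orientations are given as a 3x3 rotation matrix whose columns are the frame's x, y, z axes.
In Python, from station import env, get_image, calibration, order gives the robot as it stands.
- The arm moves only by the tool servo_tool, never from a script. Its arguments are lists of equal length, an entry for each row: "delta_pos": the shift along the world's x, y, z in units of 100 mm (1.0 is 100 mm), a list of three; "turn": the turn, a rotation vector about the world's x, y, z in units of 60 degrees (1.0 is 60 degrees), a list of three. In form: {"delta_pos": [[dx, dy, dz], ...], "turn": [[wx, wy, wz], ...]}. A call has 1 to 8 rows; each row is the pose to reach, as a shift and turn from the pose commanded when the call began; what a row does not reach only later rows make up. A row lasts 1/10 s, in which the tool goes at most 50 mm and 8.59 degrees, less where a joint would pass 70% of its speed; a pose out of reach is approached as far as the arm can. A call with a number of a shift or a turn outside -1 to 1 is refused whole. A call with a gripper value outside its range is refused whole. "hand" is the opening, from 0 (shut) to 1 (fully open), set as the call begins (left out, the last holds). The fingers move at their own pace and stop on an object; "newtons" is the grip in N (left out, the last holds). Time passes only in rows, so rows that repeat a pose let the fingers close. It gives the time, the measured TCP pose, the force, the opening and the grip force at its end, in the units of the state.
- env.get_state(): the state, without advancing time (a new reading comes with each control period).
- get_image(name): name is "scene" or "top" or "wrist"; returns (picture, depth): 480x640x3 uint8, blue, green, red; 480x640 float32, m along the optical axis (not along the pixel's ray), 0 where there is no reading.
- calibration(name): a dict with "fx", "fy", "cx", "cy" (pixels), "dist_coeffs" ([k1, k2, p1, p2, k3] as OpenCV has them; the pictures are not rectified), "eye" and "attitude" of the camera in the world. Camera axes: x right, y up, looking along -z (the intrinsics and any distortion apply to the point x, -y, -z); pixel columns grow to the right and rows downward; lengths in m; the calibration is good to about 2 mm. A picture is of the moment at which its call begins: read the wrist's pose just before it. calibration takes no time and is no camera call; for the wrist camera it gives the pose at the moment of the call.
- order.job_done(): hands the job in; it is judged then, once.
The state is a dict: "clock": time; "q": joint angles; "joint_velocities": joint speeds; "effort": joint torques, N m; "ee_pos": TCP position; "orientation": TCP orientation; "ft_force": force on the tool from outside, world axes, zero at the start; "wrist_torque": the same for the moment, N m; "width": finger opening in m; "gripper_force": force on a finger pad.
Only numpy, scipy, OpenCV 4.12 (cv2) and the standard library are available. Lean on these libraries where they do the work, as an engineer would, in place of code of your own. Each camera call takes 0.05 s, during which the arm holds its last target. There are 200 camera calls.

## Task

Pick up the steel jug by its handle, hold it under the ice dispenser's chute and push the paddle back with the jug, so that all four pieces of ice slide off the chute into it. Then let the paddle spring back, stand the jug with its ice upright on the rubber mat, wholly on it, and let go; leave the syrup bottle and the jar where they are.

Things in the scene. Friction and masses are not known exactly. Their poses are not given: they have to be found in the camera images.
- jug: Open round steel jug, 116 mm across the mouth, 100 mm at the foot, 95 mm high, wall 3 mm, about 220 g. Origin: centre of its underside, z up. A flat bar handle sticks out level towards its -x: 14 mm thick (y), 24 mm tall (z 66 to 90 mm), ending 139 mm from the jug's axis.
- jug_grip (a point): Point in the middle of the jug's handle where to pinch it across its 14 mm thickness: 106 mm from the jug's axis (its -x), 78 mm above the jug's underside. Axes as the jug's.
- dispenser: Fixed ice dispenser, front (its -x) roughly to the robot. Origin on the counter below the chute's lip, z up. Foot 12 mm thick, x -110 to 190 mm, 190 mm wide. An open steel chute slopes down to the front at 34 degrees and ends at the lip; four ice pieces wait in it behind a gate. Grey side cheeks 6 mm thick at y = +-92 mm, x 5 to 65 mm.
- chute_lip (a point): Middle of the chute's lip (lower end of its floor), 150 mm above the counter; the chute is 36 mm wide inside. The pieces leave it forwards and cross the jug's mouth 15 to 45 mm in front of it (dispenser -x). Axes as the dispenser's.
- guard_edge (a point): Middle of the front lower edge of a level clear plastic splash guard over the catching place, 202 mm above the counter; the guard is 192 mm wide, 4 mm thick and reaches 90 mm back from here. A gripper pointing straight down on the handle of a jug held under the chute would hit it: lean the tool back towards the front, about 40 degrees.
- paddle_face (a point): Middle of the front of the push paddle, a black plate 70 mm wide, 90 mm tall, hinged under the chute, 138 mm above the counter. At rest it hangs upright: this point 31 mm behind the lip (dispenser +x), 83 mm above the counter, lower edge 38 mm above. Pushing it back with the jug's far wall (2 to 5 N) raises the gate; a spring returns it.
- paddle (a joint): Angle of the paddle, rad: 0 at rest (gate shut), 0.5 pushed fully back. The gate rises 15 mm for each 0.1 rad: the pieces pass freely from 0.25 rad.
- mat: Flat black rubber bar mat, 190 x 190 mm, 6 mm thick, fixed to the counter, to one side of the dispenser. Origin at the centre of its underside.
- syrup: Bystander: square green glass syrup bottle with white pump, 75 x 75 mm, 228 mm tall. Origin at the centre of its underside.
- jar: Bystander: glass jar with white lid, 84 mm across, 120 mm tall. Origin at the centre of its underside.
- ice0: Ice piece 0 of four, a lump with round ends, 42 mm long, 30 mm thick, about 24 g; number 0 in the queue in the chute, counted from the gate. Origin at its centre.
- ice1: Ice piece 1 of four, a lump with round ends, 42 mm long, 30 mm thick, about 24 g; number 1 in the queue in the chute, counted from the gate. Origin at its centre.
- ice2: Ice piece 2 of four, a lump with round ends, 42 mm long, 30 mm thick, about 24 g; number 2 in the queue in the chute, counted from the gate. Origin at its centre.
- ice3: Ice piece 3 of four, a lump with round ends, 42 mm long, 30 mm thick, about 24 g; number 3 in the queue in the chute, counted from the gate. Origin at its centre.

How it is judged:
On the way, in this order (a step that is already met when the one before it is completed fails the run):
1. the jug, held in the fingers under the chute, pushes the paddle back and the gate begins to open (contact force between the fingers and jug above 0.5 N and contact force between jug and dispenser above 0.3 N and value of joint paddle above 0.12 rad and horizontal distance between jug and chute_lip below 0.075 m and angle between jug's own z axis and vertical below 0.4 rad).
2. all four pieces of ice are in the jug while it is held (contact force between the fingers and jug above 0.5 N and z of ice0 in the frame of jug between 0 and 0.09 m and x of ice0 in the frame of jug between -0.052 and 0.052 m and y of ice0 in the frame of jug between -0.052 and 0.052 m and z of ice1 in the frame of jug between 0 and 0.09 m and x of ice1 in the frame of jug between -0.052 and 0.052 m and y of ice1 in the frame of jug between -0.052 and 0.052 m and z of ice2 in the frame of jug between 0 and 0.09 m and x of ice2 in the frame of jug between -0.052 and 0.052 m and y of ice2 in the frame of jug between -0.052 and 0.052 m and z of ice3 in the frame of jug between 0 and 0.09 m and x of ice3 in the frame of jug between -0.052 and 0.052 m and y of ice3 in the frame of jug between -0.052 and 0.052 m), for 0.2 s.
At the end, for the whole second after the job is handed in: The jug stands released, upright (within 0.1 rad) and at rest on the mat, its axis within 45 mm of the mat's centre, with all four pieces of ice inside it; the paddle is back at rest (below 0.08 rad) (z of ice0 in the frame of jug between 0 and 0.09 m and x of ice0 in the frame of jug between -0.052 and 0.052 m and y of ice0 in the frame of jug between -0.052 and 0.052 m and z of ice1 in the frame of jug between 0 and 0.09 m and x of ice1 in the frame of jug between -0.052 and 0.052 m and y of ice1 in the frame of jug between -0.052 and 0.052 m and z of ice2 in the frame of jug between 0 and 0.09 m and x of ice2 in the frame of jug between -0.052 and 0.052 m and y of ice2 in the frame of jug between -0.052 and 0.052 m and z of ice3 in the frame of jug between 0 and 0.09 m and x of ice3 in the frame of jug between -0.052 and 0.052 m and y of ice3 in the frame of jug between -0.052 and 0.052 m and horizontal distance between jug and mat below 0.045 m and height (world z) of jug between 0.002 and 0.012 m and angle between jug's own z axis and vertical below 0.1 rad and linear speed of jug below 0.02 m/s and value of joint paddle below 0.08 rad); the robot touches nothing.
It fails at once if the syrup is moved more than 30 mm or knocked over (distance of syrup from where it was at the start of the episode above 0.03 m or angle between syrup's own z axis and vertical above 0.4 rad).
It fails at once if the jar is moved more than 30 mm or knocked over (distance of jar from where it was at the start of the episode above 0.03 m or angle between jar's own z axis and vertical above 0.4 rad).
It also fails if it takes over 54 s, if anything falls off the work surface, if the arm or the gripper's body presses on something with over 40 N, if the wrist force passes 120 N, or if a joint passes its speed limit or range.

## Working session

There is one attempt and no reset: what is moved stays moved. The work goes in short steps, Python scripts to look and compute and a tool call to move; the robot and the scene stay as the last step left them, time stands still between calls to the robot, and variables do not carry over. Pictures are saved under pics/ and viewed, at most 10 in all, crops included, and the job is handed in when it is done.

Besides the shell and the picture viewer there is one more tool, called after "Request:" as a command line: name --argument value ..., lists and objects as JSON in quotes. servo_tool: Moves the arm, as the interface text tells. Its arguments: {"type":"object","properties":{"delta_pos":{"type":"array"},"turn":{"type":"array"},"hand":{"type":"number"},"newtons":{"type":"number"}},"required":["delta_pos","turn"]}

```bash
mkdir -p pics
cat > h.py <<'E'
import numpy as np, cv2
from station import env, get_image, calibration, order
def cloud(d,c):
    K=np.array([[c['fx'],0,c['cx']],[0,c['fy'],c['cy']],[0,0,1]])
    v,u=np.mgrid[0:480,0:640]
    p=cv2.undistortPoints(np.stack([u,v],-1).reshape(-1,1,2).astype(np.float64),K,np.array(c['dist_coeffs'])).reshape(480,640,2)
    P=np.stack([p[...,0]*d,-p[...,1]*d,-d],-1)
    return P@np.array(c['attitude']).T+np.array(c['eye'])
E
python3 - <<'E'
from h import *
for n in ['scene','top']:
    im,d=get_image(n); c=calibration(n); cv2.imwrite(f'pics/{n}0.png',im); np.savez(f'{n}0.npz',im=im,P=cloud(d,c),d=d)
    print(n,c['eye'],np.round(c['attitude'],2).tolist(),c['fx'],c['dist_coeffs'],(d>0).mean())
s=env.get_state(); print(s['clock'],s['ee_pos'],np.round(s['orientation'],3),s['width'])
E
```

```text
scene [ 1.35696018 -0.06705397  1.16835685] [[0.09, -0.79, 0.6], [1.0, 0.07, -0.05], [-0.0, 0.61, 0.79]] 499.38486930184513 [-0.08701025  0.          0.          0.          0.        ] 0.9958756510416666
top [ 0.50429118 -0.00871894  1.2737684 ] [[-0.01, 1.0, -0.08], [-1.0, -0.01, 0.01], [0.01, 0.08, 1.0]] 583.4479155826617 [-0.09934817  0.          0.          0.          0.        ] 0.9959440104166667
0.1 [ 0.2058881  -0.50980327  0.23065578] [[ 0.927  0.374 -0.   ]
 [ 0.374 -0.927  0.001]
 [ 0.    -0.001 -1.   ]] 0.08578611310165468
```

View pics/scene0.png

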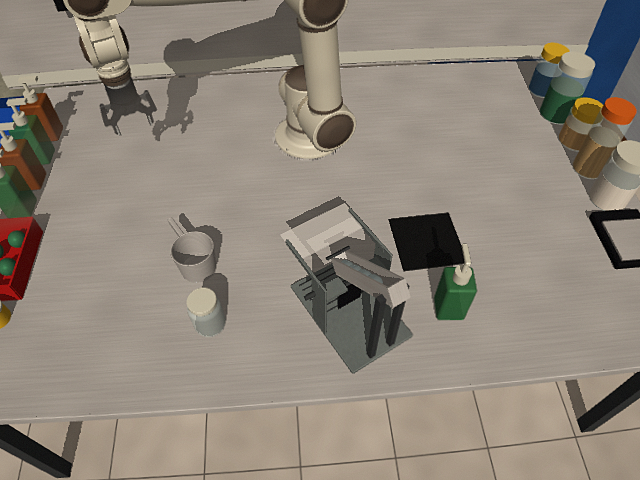

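View pics/top0.png

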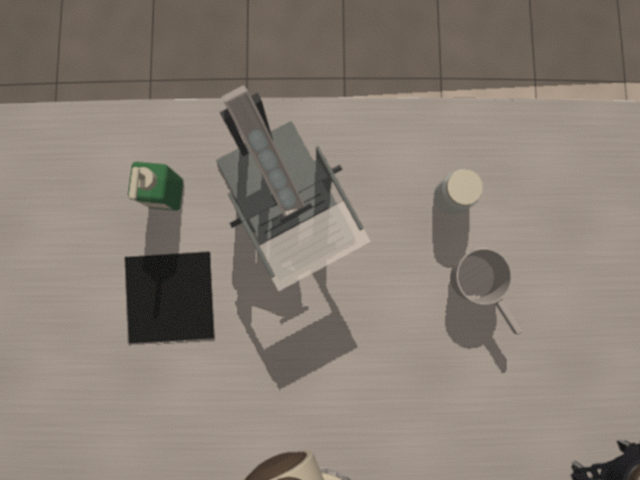

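The scene view shows the jug at (193,255) with its handle towards the robot, jar at (205,312), dispenser around (345,285), mat at (425,240) and syrup at (455,295). In the top view the jug mouth is at (483,277), handle end (519,331), jar (463,188), chute from (240,95) to the lip at about (290,208), guard (313,245), mat (169,298), syrup (155,185).

```bash
cat > m.py <<'E'
from h import *
for n in ['top','scene']:
    z=np.load(n+'0.npz'); P=z['P']; im=z['im'].astype(int); X,Y,Z=P[...,0],P[...,1],P[...,2]
    print('==',n)
    t=(abs(X-.4)<.15)&(abs(Y+.1)<.05)&(Z<.005); print('table z',np.median(Z[(X>.2)&(X<.3)&(abs(Y)<.15)]))
    # mat
    m=(im.max(-1)<40)&(abs(Z)<.02)&(X>.2)&(X<.7)&(Y>.15)
    k=cv2.connectedComponentsWithStats(m.astype(np.uint8)); i=1+np.argmax(k[2][1:,4]); m=k[1]==i
    r=cv2.minAreaRect((P[m][:,:2]*1000).astype(np.float32)); print('mat',r,np.median(Z[m]))
    # jug rim
    J=(X>.3)&(X<.62)&(Y<-.2)&(Y>-.55)&(Z>.03)&(Z<.14)
    k=cv2.connectedComponentsWithStats(J.astype(np.uint8))
    for i in range(1,k[0]):
        if k[2][i,4]>200:
            q=P[k[1]==i]; print('comp',k[2][i],q.min(0).round(3),q.max(0).round(3), np.percentile(q[:,2],[50,90,98]).round(4))
            top=q[q[:,2]>np.percentile(q[:,2],98)-.006]; print('  top minEncl',cv2.minEnclosingCircle((top[:,:2]*1000).astype(np.float32)),len(top))
    # green syrup
    g=(im[...,1]>im[...,2]*1.6)&(Z>.02)&(Z<.25)&(Y>.1)&(X>.3)
    if g.sum(): q=P[g]; print('syrup',g.sum(),q.min(0).round(3),q.max(0).round(3))
    # dispenser height map
    D=(X>.45)&(X<.95)&(Y>-.15)&(Y<.3)
    for lo,hi in [(.006,.02),(.09,.145),(.145,.17),(.17,.195),(.195,.215),(.215,.3)]:
        q=P[D&(Z>lo)&(Z<hi)]; 
        if len(q)>20: print('disp',lo,hi,len(q),q.min(0).round(3),q.max(0).round(3),[np.round(a,1) for a in cv2.minAreaRect((q[:,:2]*1000).astype(np.float32))])
E
python3 m.py
```

```text
== top
table z -6.0744374844490245e-05
mat ((498.4510498046875, 311.50555419921875), (184.5113983154297, 184.44676208496094), 3.259815216064453) 0.005460587931857441
comp [ 452  248   71   87 1545] [ 0.416 -0.432  0.03 ] [ 0.594 -0.295  0.102] [0.0803 0.0946 0.0976]
  top minEncl ((504.7735595703125, -374.102783203125), 95.50680541992188) 328
syrup 603 [0.686 0.281 0.03 ] [0.763 0.349 0.155]
disp 0.006 0.02 5844 [ 0.45  -0.149  0.006] [0.941 0.3   0.02 ] [array([694.9,  75.2]), array([448.6, 490.1]), np.float64(89.8)]
disp 0.09 0.145 454 [ 0.638 -0.041  0.09 ] [0.842 0.299 0.145] [array([726.3, 137.1]), array([176. , 330.9]), np.float64(21.3)]
disp 0.145 0.17 2006 [ 0.633 -0.062  0.145] [0.841 0.3   0.17 ] [array([730.2, 123.2]), array([180.7, 358. ]), np.float64(20.8)]
disp 0.17 0.195 763 [ 0.638 -0.038  0.17 ] [0.841 0.151 0.195] [array([737.6,  70.9]), array([197.7, 179.1]), np.float64(28.1)]
disp 0.195 0.215 5924 [ 0.511 -0.109  0.195] [0.843 0.151 0.215] [array([689.9,  45.7]), array([306.6, 192.5]), np.float64(27.7)]
disp 0.215 0.3 2723 [ 0.536 -0.094  0.215] [0.866 0.158 0.3  
[... 530 characters left out ...]
y([695.3,  82.7]), array([480.2, 449. ]), np.float64(1.8)]
disp 0.09 0.145 720 [ 0.691 -0.058  0.09 ] [0.858 0.299 0.145] [array([774.5, 120.7]), array([357.2, 167.4]), np.float64(90.0)]
disp 0.145 0.17 904 [ 0.642 -0.058  0.145] [0.859 0.3   0.17 ] [array([733.5, 126.1]), array([200.7, 349.1]), np.float64(24.7)]
disp 0.17 0.195 679 [ 0.639 -0.039  0.17 ] [0.858 0.161 0.195] [array([745.8,  79.7]), array([216.4, 192.1]), np.float64(30.9)]
disp 0.195 0.215 3011 [ 0.51  -0.105  0.195] [0.858 0.161 0.215] [array([697.3,  51.5]), array([326.5, 193.5]), np.float64(27.2)]
disp 0.215 0.3 1619 [ 0.547 -0.08   0.215] [0.87  0.161 0.3  ] [array([725.6,  67.1]), array([304.4, 190.4]), np.float64(28.0)]
```

Run:
```python
import cv2
t=cv2.imread('pics/top0.png')[70:310,200:400]; cv2.imwrite('pics/topc.png',cv2.resize(t,None,fx=2.5,fy=2.5,interpolation=cv2.INTER_CUBIC))
```

```text
(no output)
```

View pics/topc.png

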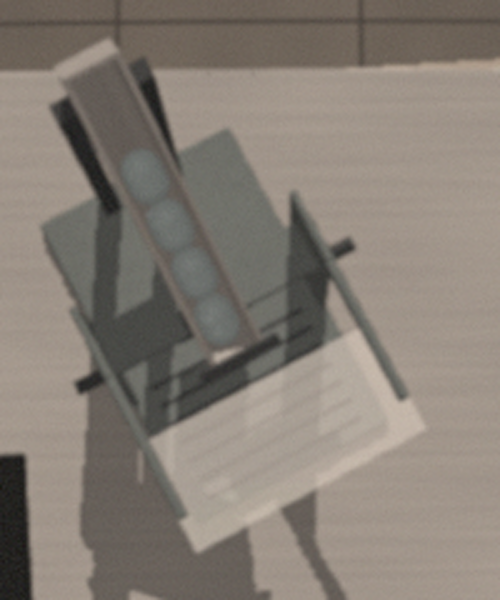

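```bash
cat >> h.py <<'E'
def ray(n,uv,z):
    c=calibration(n); K=np.array([[c['fx'],0,c['cx']],[0,c['fy'],c['cy']],[0,0,1]])
    p=cv2.undistortPoints(np.array(uv,float).reshape(-1,1,2),K,np.array(c['dist_coeffs'])).reshape(-1,2)
    d=np.c_[p[:,0],-p[:,1],-np.ones(len(p))]@np.array(c['attitude']).T; e=np.array(c['eye'])
    return e+d*((z-e[2])/d[:,2])[:,None]
E
cat > m2.py <<'E'
from h import *
from scipy.optimize import least_squares
crop=lambda a:np.array(a)/2.5+[199.8,69.8]
print('foot back top', ray('top',crop([[43,228],[228,130]]),.012).round(4).tolist())
f=ray('scene',[[353,373],[412,332],[291,287]],.012); print('foot scene',f.round(4).tolist())
print('lip top',ray('top',crop([[208,362],[258,342],[228,357]]),.15).round(4).tolist())
print('guard top corners F-right,F-left,B-left,B-right',ray('top',crop([[427,427],[198,551],[150,436],[355,330]]),.206).round(4).tolist())
for n in ['top','scene']:
    z=np.load(n+'0.npz'); P=z['P']; im=z['im'].astype(int); X,Y,Z=P[...,0],P[...,1],P[...,2]
    g=(X>.5)&(X<.68)&(Y>-.13)&(Y<.13)&(Z>.198)&(Z<.212)
    k=cv2.connectedComponentsWithStats(g.astype(np.uint8)); q=P[k[1]==1+np.argmax(k[2][1:,4])]
    print(n,'guard',len(q),np.median(q[:,2]).round(4),cv2.minAreaRect((q[:,:2]*1000).astype(np.float32)))
    J=(X>.4)&(X<.62)&(Y<-.28)&(Y>-.45)&(Z>.075)&(Z<.11)
    q=P[J]; q=q[q[:,2]>.085]
    fun=lambda a,q=q:np.hypot(q[:,0]-a[0],q[:,1]-a[1])-.0565
    a=least_squares(fun,[.52,-.365],loss='cauchy',f_scale=.002).x
    q=P[J]; dd=q[:,:2]-a; r=np.hypot(*dd.T); h=r>.07
    v=dd[h].mean(0); print('jug',a.round(4),'rms',np.median(abs(fun(a))),'rimz',np.percentile(q[~h][:,2],[80,90,95]).round(4),'handle',h.sum(),'dir deg',np.degrees(np.arctan2(*v[::-1])),'len',r.max().round(4),'hz',np.percentile(q[h][:,2],[50,80]).round(4))
    print(' grip',(a+.106*v/np.hypot(*v)).round(4))
    D=(X>.45)&(X<.65)&(Y<-.2)&(Y>-.5)
    q=P[(X>.6)&(X<.78)&(Y<-.2)&(Y>-.42)&(Z>.1)&(Z<.14)]; print('jar',q.mean(0).round(3),q.min(0).round(3),q.max(0).round(3))
print('jug ring top px', ray('top',[[454.5,277],[511,277],[483,249],[483,306]],.095).round(4).tolist(), 'hend',ray('top',[[519,331]],.09))
E
python3 m2.py
```

```text
foot back top [[0.796, 0.2067, 0.012], [0.8833, 0.0434, 0.012]]
foot scene [[0.8912, 0.048, 0.012], [0.7952, 0.2123, 0.012], [0.6321, -0.0896, 0.012]]
lip top [[0.657, 0.0537, 0.15], [0.6724, 0.0148, 0.15], [0.6608, 0.0381, 0.15]]
guard top corners F-right,F-left,B-left,B-right [[0.6, -0.1104, 0.206], [0.5104, 0.0583, 0.206], [0.5949, 0.0933, 0.206], [0.6725, -0.0582, 0.206]]
top guard 4864 0.2059 ((594.1852416992188, -4.2105865478515625), (92.33098602294922, 192.24456787109375), 28.411865234375)
jug [ 0.5353 -0.3525] rms 0.001868008660337775 rimz [0.0951 0.0962 0.0976] handle 271 dir deg -148.35270470565092 len 0.1389 hz [0.0888 0.0909]
 grip [ 0.4451 -0.4081]
jar [ 0.715 -0.309  0.119] [ 0.68  -0.348  0.1  ] [ 0.751 -0.274  0.127]
scene guard 2294 0.2056 ((622.0220336914062, 11.242095947265625), (158.84124755859375, 193.62025451660156), 25.9176082611084)
jug [ 0.5379 -0.3485] rms 0.00171626022781389 rimz [0.0931 0.0949 0.0961] handle 106 dir deg -147.27873736721082 len 0.1397 hz [0.0888 0.0907]
 grip [ 0.4487 -0.4058]
jar [ 0.722 -0.306  0.117] [ 0.682 -0.343  0.1  ] [ 0.754 -0.272  0.125]
jug ring top px [[0.5344, -0.2913, 0.095], [0.5331, -0.4089, 0.095], [0.5911, -0.352, 0.095], [0.4747, -0.3487, 0.095]] hend [[ 0.42236917 -0.42425029  0.09      ]]
```

The crop shows the guard's front edge from (198,551) to (427,427), the lip at about (228,357) with four ice pieces behind it, and the foot's back corners at (43,228) and (228,130). The foot, guard and lip agree on a yaw of about 28.2° and a lip near (0.670, 0.036). The jug is at (0.535, -0.351), yaw 32.5°, with its rim at 95 mm.

```bash
cat >> h.py <<'E'
from scipy.spatial.transform import Rotation as R
def Rt(yaw,lean=40):
    y=np.radians(yaw); l=np.radians(lean)
    z=np.array([np.cos(y)*np.sin(l),np.sin(y)*np.sin(l),-np.cos(l)]); yy=np.array([np.sin(y),-np.cos(y),0])
    return np.c_[np.cross(yy,z),yy,z]
def to(grip,yaw,back=0,lean=40):
    s=env.get_state(); T=Rt(yaw,lean); p=np.array(grip)+T[:,2]*(.019-back)
    print('tcp',p.round(4),'dpos',((p-s['ee_pos'])*10).round(3),'turn',(R.from_matrix(T@np.array(s['orientation']).T).as_rotvec()/np.radians(60)).round(3))
E
python3 -c "
from h import *
to([.4456,-.4079,.078],32.5,.1);to([.4456,-.4079,.078],32.5,0)"
```

```text
tcp [ 0.4017 -0.4359  0.14  ] dpos [ 1.958  0.739 -0.906] turn [ 0.305 -0.594  0.168]
tcp [ 0.4559 -0.4013  0.0634] dpos [ 2.5    1.085 -1.672] turn [ 0.305 -0.594  0.168]
```

Request:
servo_tool --delta_pos '[[0.2,0.1,0],[0.4,0.2,0],[0.6,0.3,0],[0.8,0.4,0],[0.96,0.5,0],[0.96,0.5,0],[0.96,0.5,0]]' --turn '[[0.06,-0.119,0.034],[0.12,-0.238,0.067],[0.18,-0.357,0.1],[0.24,-0.475,0.134],[0.305,-0.594,0.168],[0.305,-0.594,0.168],[0.305,-0.594,0.168]]' --hand 1 --newtons 60

```text
clock: 0.8
ee_pos: [0.3012, -0.4604, 0.2303]
orientation: [[0.649, 0.536, 0.54], [0.411, -0.844, 0.344], [0.64, -0.002, -0.768]]
ft_force: [0.5, -0.7, 0.6]
width: 0.0856
gripper_force: 0.0
```

Request:
servo_tool --delta_pos '[[0.25,0.06,-0.2],[0.5,0.12,-0.4],[0.75,0.18,-0.65],[1,0.24,-0.9],[1,0.24,-0.9],[1,0.24,-0.9]]' --turn '[[0,0,0],[0,0,0],[0,0,0],[0,0,0],[0,0,0],[0,0,0]]'

```text
clock: 1.4
ee_pos: [0.4022, -0.4357, 0.1422]
orientation: [[0.646, 0.538, 0.541], [0.414, -0.843, 0.344], [0.641, 0.002, -0.768]]
ft_force: [-0.3, -0.7, 0.2]
width: 0.0854
gripper_force: 0.0
```

Run:
```python
from h import *
to([.4456,-.4079,.078],32.5,0)
im,d=get_image('wrist'); c=calibration('wrist'); P=cloud(d,c); cv2.imwrite('pics/w1.png',im)
np.savez('w1.npz',im=im,P=P)
X,Y,Z=np.moveaxis(P,-1,0)
q=P[(X>.38)&(X<.62)&(Y<-.27)&(Y>-.48)&(Z>.083)&(Z<.1)&(d>.05)]
a=np.array([.535,-.351]); dd=q[:,:2]-a; r=np.hypot(*dd.T); h=(r>.072)&(r<.145)
print(len(q),h.sum(), q[h].mean(0), np.percentile(q[h][:,2],[5,50,95]), cv2.minAreaRect((q[h][:,:2]*1000).astype(np.float32)))
print(env.get_state()['clock'])
```

```text
tcp [ 0.4559 -0.4013  0.0634] dpos [ 0.537  0.343 -0.788] turn [ 0.003 -0.001 -0.001]
8143 2573 [ 0.44351606 -0.41036621  0.08958674] [0.08745164 0.0897689  0.09095931] ((445.7484130859375, -408.96282958984375), (69.38257598876953, 14.018712997436523), 31.980995178222656)
1.45
```

View pics/w1.png

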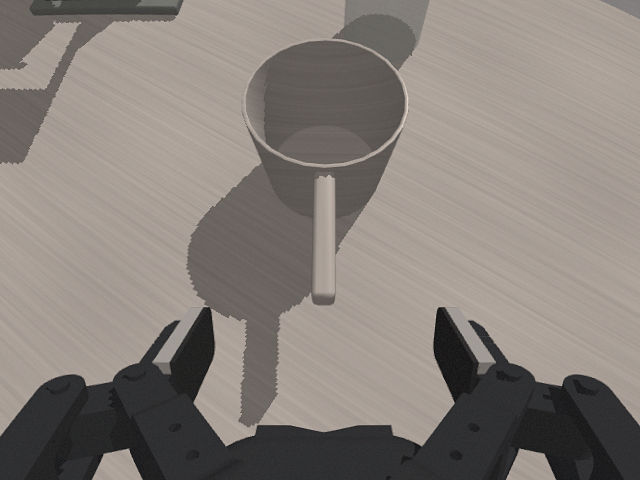

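The wrist view shows the handle centred between the open fingers, from (323,178) to (323,300), and the mouth at (326,102). Its measured line passes (0.446, -0.409) at 32°, which matches, so I go in and grip.

Request:
servo_tool --delta_pos '[[0.18,0.11,-0.27],[0.36,0.22,-0.53],[0.54,0.34,-0.78],[0.54,0.34,-0.78]]' --turn '[[0,0,0],[0,0,0],[0,0,0],[0,0,0]]'

```text
clock: 1.85
ee_pos: [0.4558, -0.4005, 0.0616]
orientation: [[0.647, 0.538, 0.541], [0.411, -0.843, 0.346], [0.642, -0.002, -0.767]]
ft_force: [-0.3, -0.2, -0.4]
width: 0.0851
gripper_force: 0.0
```

Request:
servo_tool --delta_pos '[[0,0,0],[0,0,0],[0,0,0],[0,0,0],[0,0,0],[0,0,0],[0,0,0],[0,0,0]]' --turn '[[0,0,0],[0,0,0],[0,0,0],[0,0,0],[0,0,0],[0,0,0],[0,0,0],[0,0,0]]' --hand 0 --newtons 100

```text
clock: 2.65
ee_pos: [0.4559, -0.4025, 0.064]
orientation: [[0.646, 0.537, 0.543], [0.412, -0.844, 0.344], [0.643, 0.002, -0.766]]
ft_force: [-4.3, -1.6, 5.2]
width: 0.0126
gripper_force: 97.4
```

Request:
servo_tool --delta_pos '[[0,0,0.1],[0,0,0.2],[0,0,0.3],[0,0,0.4],[0,0,0.4],[0,0,0.4]]' --turn '[[0,0,0],[0,0,0],[0,0,0],[0,0,0],[0,0,0],[0,0,0]]'

```text
clock: 3.25
ee_pos: [0.456, -0.4021, 0.1035]
orientation: [[0.646, 0.537, 0.543], [0.412, -0.843, 0.344], [0.643, 0.001, -0.766]]
ft_force: [-0.3, 0.2, -2.9]
width: 0.0125
gripper_force: 97.6
```

```bash
cat > jug.py <<'E'
from h import *
from scipy.optimize import least_squares
def jug():
    s=env.get_state(); T=np.array(s['orientation']); g=np.array(s['ee_pos'])-T[:,2]*.019
    im,d=get_image('wrist'); P=cloud(d,calibration('wrist')).reshape(-1,3)
    # points in heading frame around the grip
    f=T[:,2].copy(); f[2]=0; f/=np.linalg.norm(f); l=np.array([-f[1],f[0],0])
    Q=(P-g)@np.c_[f,l,[0,0,1]]; Q=Q[d.reshape(-1)>.05]
    h=Q[(Q[:,0]>.0)&(Q[:,0]<.046)&(abs(Q[:,1])<.02)&(abs(Q[:,2]-.012)<.008)]
    a=np.polyfit(h[:,0],h[:,2],1); b=np.polyfit(h[:,0],h[:,1],1)
    print('g',g.round(4),'handle top slope',np.round(a,4),'yaw off/lat',np.round(b,4),len(h))
    r=Q[(Q[:,0]>.03)&(Q[:,0]<.18)&(abs(Q[:,1])<.075)&(Q[:,2]>.006)&(Q[:,2]<.035)]
    o=least_squares(lambda p:np.hypot(r[:,0]-p[0],r[:,1]-p[1])-.0565,[.106,0],loss='cauchy',f_scale=.001).x
    n=r[abs(np.hypot(r[:,0]-o[0],r[:,1]-o[1])-.0565)<.0015]
    A=np.linalg.lstsq(np.c_[n[:,:2]-o,np.ones(len(n))],n[:,2],rcond=None)[0]
    print('axis rel',o.round(4),'rim plane slope f,l, z',A.round(4),'world',(g+f*o[0]+l*o[1]).round(4),'t',s['clock'])
    return im
if __name__=='__main__': jug()
E
python3 jug.py
```

```text
g [ 0.4457 -0.4086  0.118 ] handle top slope [0.0043 0.0097] yaw off/lat [ 0.0011 -0.    ] 5526
axis rel [1.045e-01 1.000e-04] rim plane slope f,l, z [-0.01    0.0004  0.0122] world [ 0.5338 -0.3526  0.118 ] t 3.25
```

Request:
servo_tool --delta_pos '[[0.0,0.1,0],[0.02,0.25,0],[0.03,0.4,0],[0.05,0.55,0],[0.06,0.7,0],[0.07,0.85,0],[0.08,1.0,0]]' --turn '[[0,0,0],[0,0,-0.01],[0,0,-0.02],[0,0,-0.03],[0,0,-0.04],[0,0,-0.05],[0,0,-0.064]]'

```text
clock: 4.0
ee_pos: [0.4636, -0.3004, 0.1026]
orientation: [[0.672, 0.479, 0.564], [0.367, -0.878, 0.308], [0.643, -0.001, -0.766]]
ft_force: [-0.1, -0.6, -2.5]
width: 0.0128
gripper_force: 97.6
```

Request:
servo_tool --delta_pos '[[0.02,0.16,0],[0.03,0.32,0],[0.05,0.48,0],[0.06,0.64,0],[0.07,0.8,0],[0.08,1.0,0]]' --turn '[[0,0,0],[0,0,0],[0,0,0],[0,0,0],[0,0,0],[0,0,0]]'

```text
clock: 4.6
ee_pos: [0.4715, -0.2007, 0.1025]
orientation: [[0.673, 0.479, 0.564], [0.367, -0.878, 0.308], [0.643, -0.001, -0.766]]
ft_force: [-0.5, 1.1, -2.6]
width: 0.0123
gripper_force: 97.6
```

Request:
servo_tool --delta_pos '[[0.02,0.16,0],[0.03,0.32,0],[0.05,0.48,0],[0.06,0.64,0],[0.07,0.8,0],[0.08,1.0,0],[0.08,1.0,0]]' --turn '[[0,0,0],[0,0,0],[0,0,0],[0,0,0],[0,0,0],[0,0,0],[0,0,0]]'

```text
clock: 5.3
ee_pos: [0.479, -0.0995, 0.1024]
orientation: [[0.672, 0.481, 0.563], [0.368, -0.877, 0.31], [0.643, -0.001, -0.766]]
ft_force: [0.6, 0.1, -2.1]
width: 0.013
gripper_force: 98.0
```

Request:
servo_tool --delta_pos '[[0.01,0.15,-0.04],[0.02,0.3,-0.1],[0.02,0.38,-0.16],[0.02,0.38,-0.16],[0.02,0.38,-0.16]]' --turn '[[0,0,0],[0,0,0],[0,0,0],[0,0,0],[0,0,0]]'

```text
clock: 5.8
ee_pos: [0.4818, -0.0641, 0.0871]
orientation: [[0.672, 0.48, 0.564], [0.368, -0.877, 0.308], [0.643, 0.001, -0.766]]
ft_force: [-0.5, -0.4, -2.6]
width: 0.0128
gripper_force: 98.1
```

Run:
```python
from jug import *
im=jug(); cv2.imwrite('pics/w2.png',im)
s=env.get_state(); T=np.array(s['orientation']); print(np.degrees(np.arctan2(T[1,2],T[0,2])),np.degrees(np.arccos(-T[2,2])),s['ft_force'])
```

```text
g [ 0.4711 -0.0699  0.1017] handle top slope [0.0128 0.0103] yaw off/lat [-0.007  -0.0005] 5604
axis rel [ 0.1045 -0.0007] rim plane slope f,l, z [-0.0106  0.0003  0.0128] world [ 0.5631 -0.0205  0.1017] t 5.8
28.577783804851844 40.011814998987745 [-0.89463807  0.05739717 -2.40707694]
```

View pics/w2.png

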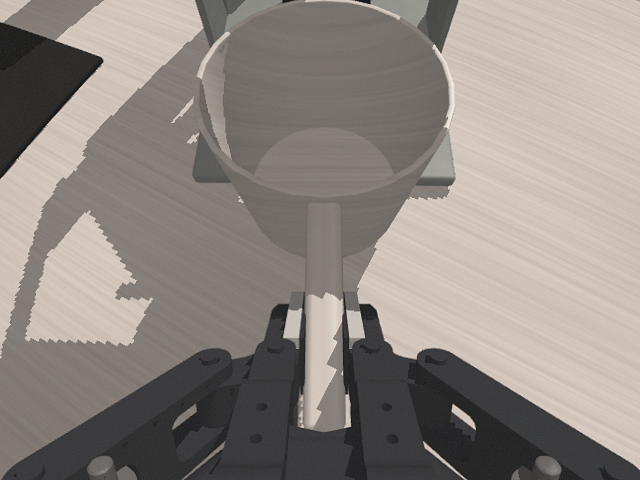

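The view shows the jug centred (326) on the foot, whose front corners are at (193,182) and (455,184). It is aligned in y and yaw, so I drive in along the dispenser axis.

Request:
servo_tool --delta_pos '[[0.13,0.07,0],[0.26,0.14,0],[0.4,0.21,0],[0.53,0.28,0],[0.66,0.35,0],[0.71,0.38,0],[0.71,0.38,0]]' --turn '[[0,0,0],[0,0,0],[0,0,0],[0,0,0],[0,0,0],[0,0,0],[0,0,0]]'

```text
clock: 6.55
ee_pos: [0.5532, -0.0255, 0.087]
orientation: [[0.672, 0.48, 0.564], [0.368, -0.877, 0.308], [0.643, 0.0, -0.766]]
ft_force: [-0.3, 0.3, -2.6]
width: 0.0126
gripper_force: 98.1
```

Request:
servo_tool --delta_pos '[[0.02,0.01,0],[0.04,0.02,0],[0.06,0.03,0],[0.08,0.04,0],[0.09,0.05,0],[0.09,0.05,0]]' --turn '[[0,0,0],[0,0,0],[0,0,0],[0,0,0],[0,0,0],[0,0,0]]'

```text
clock: 7.15
ee_pos: [0.562, -0.0209, 0.0873]
orientation: [[0.672, 0.479, 0.564], [0.368, -0.878, 0.308], [0.643, 0.001, -0.766]]
ft_force: [-0.0, 0.1, -2.4]
width: 0.0125
gripper_force: 98.1
```

Run:
```python
from jug import *
im=jug()
a,d=get_image('scene'); a=cv2.resize(a[180:400,230:480],None,fx=1.6,fy=1.6); b,_=get_image('top'); b=cv2.resize(b[70:310,190:390],(293,352))
cv2.imwrite('pics/c3.png',np.hstack([a,b]))
```

```text
g [ 0.5513 -0.0267  0.1018] handle top slope [0.0098 0.01  ] yaw off/lat [-0.0023 -0.0002] 5578
axis rel [ 0.0697 -0.0469] rim plane slope f,l, z [-0.0495  0.0168  0.0082] world [ 0.6349 -0.0345  0.1018] t 7.15
```

View pics/c3.png

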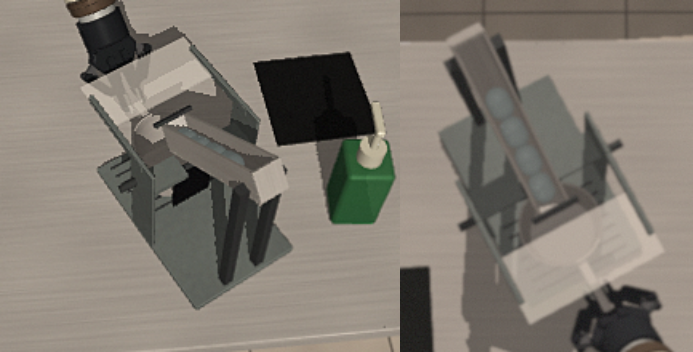

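The jug sits under the lip inside the guard, centred on the chute (crop at about (560,235)), and is not yet touching the paddle. I creep on while watching the force.

Request:
servo_tool --delta_pos '[[0.01,0.005,0],[0.02,0.01,0],[0.03,0.015,0],[0.03,0.015,0],[0.03,0.015,0]]' --turn '[[0,0,0],[0,0,0],[0,0,0],[0,0,0],[0,0,0]]'

```text
clock: 7.8
ee_pos: [0.5649, -0.0194, 0.0872]
orientation: [[0.672, 0.479, 0.564], [0.368, -0.878, 0.308], [0.643, 0.001, -0.766]]
ft_force: [0.1, 0.7, -2.7]
width: 0.0125
gripper_force: 98.1
```

Request:
servo_tool --delta_pos '[[0.01,0.005,0],[0.02,0.01,0],[0.03,0.015,0],[0.03,0.015,0],[0.03,0.015,0]]' --turn '[[0,0,0],[0,0,0],[0,0,0],[0,0,0],[0,0,0]]'

```text
clock: 8.3
ee_pos: [0.5679, -0.0179, 0.0872]
orientation: [[0.672, 0.479, 0.564], [0.368, -0.878, 0.308], [0.643, 0.001, -0.766]]
ft_force: [0.1, 0.1, -2.6]
width: 0.0125
gripper_force: 98.1
```

Request:
servo_tool --delta_pos '[[0.01,0.005,0],[0.02,0.01,0],[0.03,0.015,0],[0.03,0.015,0],[0.03,0.015,0]]' --turn '[[0,0,0],[0,0,0],[0,0,0],[0,0,0],[0,0,0]]'

```text
clock: 8.8
ee_pos: [0.5705, -0.0166, 0.0868]
orientation: [[0.673, 0.479, 0.564], [0.367, -0.878, 0.307], [0.642, 0.0, -0.767]]
ft_force: [-5.4, -3.0, -1.0]
width: 0.0128
gripper_force: 98.8
```

Request:
servo_tool --delta_pos '[[0.01,0.005,0],[0.02,0.01,0],[0.03,0.015,0],[0.03,0.015,0],[0.03,0.015,0]]' --turn '[[0,0,0],[0,0,0],[0,0,0],[0,0,0],[0,0,0]]'

```text
clock: 9.3
ee_pos: [0.5732, -0.0153, 0.0865]
orientation: [[0.674, 0.479, 0.563], [0.367, -0.878, 0.307], [0.641, -0.0, -0.767]]
ft_force: [-10.0, -4.2, -1.4]
width: 0.0127
gripper_force: 99.1
```

Request:
servo_tool --delta_pos '[[0.01,0.005,0],[0.02,0.01,0],[0.02,0.01,0],[0.02,0.01,0],[0.02,0.01,0]]' --turn '[[0,0,0],[0,0,0],[0,0,0],[0,0,0],[0,0,0]]'

```text
clock: 9.8
ee_pos: [0.5743, -0.0143, 0.0851]
orientation: [[0.676, 0.478, 0.561], [0.367, -0.878, 0.307], [0.64, -0.001, -0.769]]
ft_force: [-9.4, -3.6, -4.9]
width: 0.0128
gripper_force: 99.6
```

Run:
```python
from jug import *
w=jug()
a,d=get_image('scene'); a=cv2.resize(a[200:380,280:430],(375,450),interpolation=2); b,_=get_image('top'); b=cv2.resize(b[80:280,200:370],(382,450),interpolation=2)
cv2.imwrite('pics/c4.png',np.hstack([a,b]))
cv2.imwrite('pics/w4.png',w)
```

```text
g [ 0.5637 -0.0202  0.0997] handle top slope [-0.4733  0.0114] yaw off/lat [ 0.1621 -0.0005] 1671
axis rel [0.106 0.   ] rim plane slope f,l, z [0. 0. 0.] world [0.6567 0.0307 0.0997] t 9.8
```

View pics/c4.png

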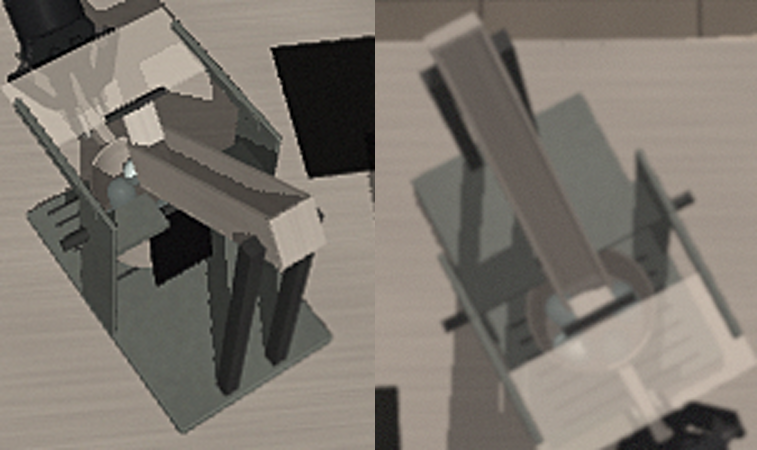

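View pics/w4.png

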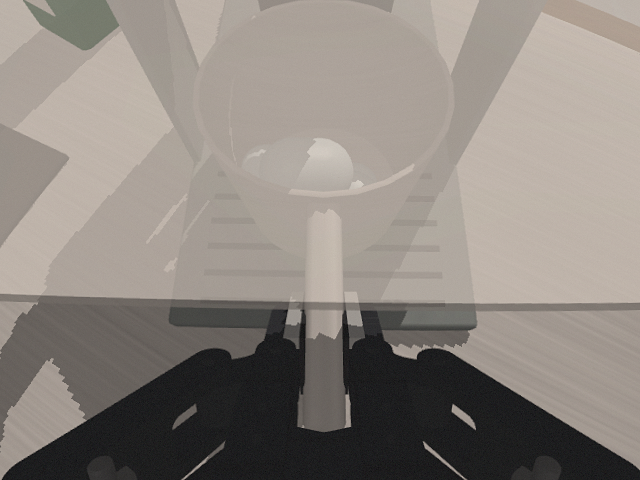

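The chute is empty, the ice shows in the jug at (320,160) through the guard, and the jug is still square in the fingers. I draw back along the axis.

Request:
servo_tool --delta_pos '[[-0.02,-0.01,0],[-0.07,-0.04,0.02],[-0.15,-0.08,0.03],[-0.25,-0.13,0.03],[-0.35,-0.19,0.03],[-0.5,-0.27,0.03],[-0.65,-0.35,0.03],[-0.8,-0.43,0.03]]' --turn '[[0,0,0],[0,0,0],[0,0,0],[0,0,0],[0,0,0],[0,0,0],[0,0,0],[0,0,0]]'

```text
clock: 10.75
ee_pos: [0.4949, -0.0576, 0.0906]
orientation: [[0.672, 0.479, 0.565], [0.368, -0.878, 0.307], [0.643, 0.001, -0.766]]
ft_force: [-0.2, -0.7, -3.6]
width: 0.0127
gripper_force: 99.1
```

Request:
servo_tool --delta_pos '[[-0.15,-0.08,0],[-0.3,-0.16,0],[-0.45,-0.24,0],[-0.6,-0.32,0],[-0.7,-0.37,0],[-0.7,-0.37,0]]' --turn '[[0,0,0],[0,0,0],[0,0,0],[0,0,0],[0,0,0],[0,0,0]]'

```text
clock: 11.35
ee_pos: [0.4251, -0.095, 0.0907]
orientation: [[0.672, 0.477, 0.566], [0.367, -0.879, 0.306], [0.643, 0.002, -0.766]]
ft_force: [0.3, 0.0, -4.1]
width: 0.0126
gripper_force: 99.0
```

Run:
```python
from jug import *
w=jug(); b,_=get_image('top')
cv2.imwrite('pics/c5.png',np.hstack([cv2.resize(w,(426,320)),cv2.resize(b[80:400,130:400],(270,320))]))
to([.407,.26,.105],30)
```

```text
g [ 0.4144 -0.1009  0.1052] handle top slope [0.0032 0.0103] yaw off/lat [-0.0012 -0.0003] 5729
axis rel [ 0.1051 -0.0002] rim plane slope f,l, z [-0.0105 -0.0011  0.0126] world [ 0.5069 -0.051   0.1052] t 11.35
tcp [0.4176 0.2661 0.0904] dpos [-8.500e-02  3.606e+00 -3.000e-03] turn [0.001 0.002 0.024]
```

View pics/c5.png

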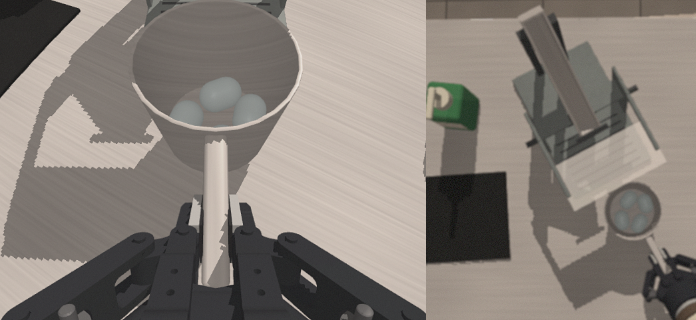

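The jug is drawn clear with all four pieces in it (top view, around (632,210)). Next I carry it over to the mat.

Request:
servo_tool --delta_pos '[[-0.01,0.07,0],[-0.02,0.2,0],[-0.02,0.35,0],[-0.02,0.5,0],[-0.02,0.65,0],[-0.02,0.8,0],[-0.02,0.95,0]]' --turn '[[0,0,0],[0,0,0],[0,0,0],[0,0,0],[0,0,0],[0,0,0],[0,0,0]]'

```text
clock: 12.15
ee_pos: [0.4239, 0.0025, 0.0899]
orientation: [[0.672, 0.48, 0.563], [0.368, -0.877, 0.309], [0.643, -0.001, -0.766]]
ft_force: [-13.2, 3.9, 4.9]
width: 0.0128
gripper_force: 99.4
```

Request:
servo_tool --delta_pos '[[0,0.15,0],[-0.01,0.3,0],[-0.02,0.45,0],[-0.02,0.6,0],[-0.02,0.75,0],[-0.02,0.9,0],[-0.02,1.0,0]]' --turn '[[0,0,0],[0,0,0],[0,0,0],[0,0,0],[0,0,0],[0,0,0],[0,0,0]]'

```text
clock: 12.85
ee_pos: [0.4442, 0.1017, 0.0892]
orientation: [[0.682, 0.488, 0.545], [0.374, -0.873, 0.313], [0.629, -0.01, -0.778]]
ft_force: [0.2, -0.2, -3.2]
width: 0.013
gripper_force: 99.0
```

Request:
servo_tool --delta_pos '[[0,0.15,0],[-0.01,0.3,0],[-0.02,0.45,0],[-0.02,0.6,0],[-0.02,0.75,0],[-0.02,0.9,0],[-0.02,1.0,0]]' --turn '[[0,0,0],[0,0,0],[0,0,0],[0,0,0],[0,0,0],[0,0,0],[0,0,0]]'

```text
clock: 13.55
ee_pos: [0.4417, 0.2017, 0.0894]
orientation: [[0.682, 0.488, 0.545], [0.374, -0.873, 0.314], [0.629, -0.01, -0.777]]
ft_force: [1.0, -0.2, -2.9]
width: 0.0129
gripper_force: 99.0
```

Request:
servo_tool --delta_pos '[[0,0.15,0],[-0.01,0.3,0],[-0.02,0.45,0],[-0.02,0.6,0],[-0.02,0.68,0],[-0.02,0.69,0],[-0.02,0.69,0]]' --turn '[[0,0,0],[0,0,0],[0,0,0],[0,0,0],[0,0,0],[0,0,0],[0,0,0]]'

```text
clock: 14.25
ee_pos: [0.4466, 0.2579, 0.0893]
orientation: [[0.675, 0.501, 0.541], [0.386, -0.866, 0.319], [0.628, -0.007, -0.778]]
ft_force: [0.6, -1.0, -3.6]
width: 0.0124
gripper_force: 99.0
```

Request:
servo_tool --delta_pos '[[0,0,-0.04],[0,0,-0.08],[0,0,-0.12],[0,0,-0.14],[0,0,-0.14]]' --turn '[[0,0,0],[0,0,0],[0,0,0],[0,0,0],[0,0,0]]'

```text
clock: 14.75
ee_pos: [0.4465, 0.2579, 0.075]
orientation: [[0.675, 0.501, 0.541], [0.386, -0.866, 0.319], [0.628, -0.006, -0.778]]
ft_force: [-0.9, 1.0, -3.4]
width: 0.0129
gripper_force: 99.0
```

```bash
python3 jug.py
```

```text
g [0.4362 0.2519 0.0898] handle top slope [-0.0128  0.0105] yaw off/lat [-0.0141 -0.0001] 5679
axis rel [ 0.1051 -0.0013] rim plane slope f,l, z [-0.0201  0.005   0.0116] world [0.5274 0.3041 0.0898] t 14.75
```

```bash
python3 -c "
from h import *
s=env.get_state(); print(np.round(s['q'],3), s['ft_force'])"
```

```text
[ 0.52  -0.695 -0.906  0.68   0.008  3.142] [ 0.07921834  0.30365634 -2.71439308]
```

Joint 6 sits at its limit, which pushed the arm outward. More yaw relieves it, so I lift a little and turn.

Request:
servo_tool --delta_pos '[[0,0,0.05],[0,0,0.1],[0,0,0.1],[0,0,0.1],[0,0,0.1]]' --turn '[[0,0,0.03],[0,0,0.1],[0,0,0.18],[0,0,0.24],[0,0,0.24]]'

```text
clock: 15.3
ee_pos: [0.4474, 0.2576, 0.0859]
orientation: [[0.559, 0.699, 0.446], [0.541, -0.715, 0.444], [0.629, -0.007, -0.777]]
ft_force: [0.6, 0.2, -3.0]
width: 0.0127
gripper_force: 99.0
```

```bash
python3 -c "
from jug import *
jug();s=env.get_state(); print(np.round(s['q'],3), s['ft_force']); T=np.array(s['orientation']); print(np.degrees(np.arctan2(T[1,2],T[0,2])))
to([.4246,.2388,.1],45)"
```

```text
g [0.4389 0.2492 0.1007] handle top slope [-0.0138  0.01  ] yaw off/lat [-0.0171  0.0002] 5564
axis rel [ 0.1048 -0.0013] rim plane slope f,l, z [-0.0204  0.0056  0.0112] world [0.5141 0.3222 0.1007] t 15.3
[ 0.39  -0.655 -0.86   0.724  0.242  2.842] [-1.08871417 -0.43018679 -3.38711133]
44.73186026181735
tcp [0.4332 0.2474 0.0854] dpos [-0.14  -0.101 -0.003] turn [ 0.008 -0.017  0.012]
```

Request:
servo_tool --delta_pos '[[-0.07,-0.05,0],[-0.14,-0.1,0],[-0.14,-0.1,-0.04],[-0.14,-0.1,-0.08],[-0.14,-0.1,-0.11],[-0.14,-0.1,-0.13],[-0.14,-0.1,-0.13],[-0.14,-0.1,-0.13]]' --turn '[[0.004,-0.008,0],[0.008,-0.017,0],[0.008,-0.017,0],[0.008,-0.017,0],[0.008,-0.017,0],[0.008,-0.017,0],[0.008,-0.017,0],[0.008,-0.017,0]]'

```text
clock: 16.15
ee_pos: [0.4328, 0.2482, 0.0726]
orientation: [[0.547, 0.7, 0.459], [0.536, -0.714, 0.45], [0.643, 0.0, -0.766]]
ft_force: [0.8, -0.2, -2.9]
width: 0.0125
gripper_force: 99.1
```

Request:
servo_tool --delta_pos '[[0,0,-0.01],[0,0,-0.02],[0,0,-0.02],[0,0,-0.02]]' --turn '[[0,0,0],[0,0,0],[0,0,0],[0,0,0]]'

```text
clock: 16.55
ee_pos: [0.4327, 0.2482, 0.0707]
orientation: [[0.546, 0.7, 0.459], [0.536, -0.714, 0.45], [0.643, 0.0, -0.766]]
ft_force: [1.1, -0.6, -4.2]
width: 0.0125
gripper_force: 99.1
```

```bash
python3 jug.py
```

```text
g [0.424  0.2396 0.0852] handle top slope [0.0082 0.0101] yaw off/lat [-0.0014 -0.    ] 5569
axis rel [ 1.044e-01 -1.000e-04] rim plane slope f,l, z [-0.011  -0.0001  0.0125] world [0.4986 0.3127 0.0852] t 16.55
```

Centred over the mat at (0.499, 0.313) and level. I lower the last bit.

Request:
servo_tool --delta_pos '[[0,0,-0.01],[0,0,-0.015],[0,0,-0.015],[0,0,-0.015]]' --turn '[[0,0,0],[0,0,0],[0,0,0],[0,0,0]]'

```text
clock: 17.0
ee_pos: [0.4331, 0.2484, 0.07]
orientation: [[0.545, 0.701, 0.46], [0.536, -0.714, 0.451], [0.644, 0.001, -0.765]]
ft_force: [-1.0, 0.1, 2.4]
width: 0.0129
gripper_force: 99.7
```

Request:
servo_tool --delta_pos '[[0,0,0],[0,0,0],[0,0,0],[0,0,0],[0,0,0],[0,0,0],[0,0,0]]' --turn '[[0,0,0],[0,0,0],[0,0,0],[0,0,0],[0,0,0],[0,0,0],[0,0,0]]' --hand 1 --newtons 20

```text
clock: 17.7
ee_pos: [0.4327, 0.2482, 0.0691]
orientation: [[0.546, 0.701, 0.459], [0.537, -0.714, 0.45], [0.643, 0.0, -0.766]]
ft_force: [-0.0, 0.1, -0.2]
width: 0.0851
gripper_force: 0.0
```

Request:
servo_tool --delta_pos '[[-0.05,-0.05,0.08],[-0.14,-0.14,0.23],[-0.23,-0.23,0.4],[-0.32,-0.32,0.55],[-0.41,-0.41,0.7],[-0.41,-0.41,0.85],[-0.41,-0.41,0.85]]' --turn '[[0,0,0],[0,0,0],[0,0,0],[0,0,0],[0,0,0],[0,0,0],[0,0,0]]'

```text
clock: 18.4
ee_pos: [0.4042, 0.2095, 0.158]
orientation: [[0.549, 0.703, 0.452], [0.54, -0.711, 0.45], [0.638, -0.003, -0.77]]
ft_force: [0.4, -0.1, 0.9]
width: 0.0853
gripper_force: 0.0
```

Run:
```python
from h import *
w,d=get_image('wrist'); P=cloud(d,calibration('wrist')); b,_=get_image('top'); s=env.get_state(); print(s['ee_pos'],s['ft_force'],s['clock'])
X,Y,Z=np.moveaxis(P,-1,0); m=(np.hypot(X-.499,Y-.313)<.08)&(Z>.09)&(d>.05); q=P[m]; print(len(q),np.percentile(q[:,2],[50,95]),cv2.minEnclosingCircle((q[q[:,2]>.0965][:,:2]*1000).astype(np.float32)))
n=(np.hypot(X-.499,Y-.313)<.065)&(Z>.096); q=P[n]; print('rim plane',np.linalg.lstsq(np.c_[q[:,:2]-[.499,.313],np.ones(len(q))],q[:,2],rcond=None)[0].round(4))
cv2.imwrite('pics/c6.png',np.hstack([cv2.resize(w,(426,320)),cv2.resize(b[80:400,110:380],(270,320))]))
```

```text
[0.40329673 0.20946993 0.15508364] [ 0.05162563  0.29906424 -0.99660677] 18.5
4596 [0.09583706 0.09893662] ((499.4401550292969, 313.2259521484375), 58.51191329956055)
rim plane [-0.0026 -0.0035  0.098 ]
```

View pics/c6.png

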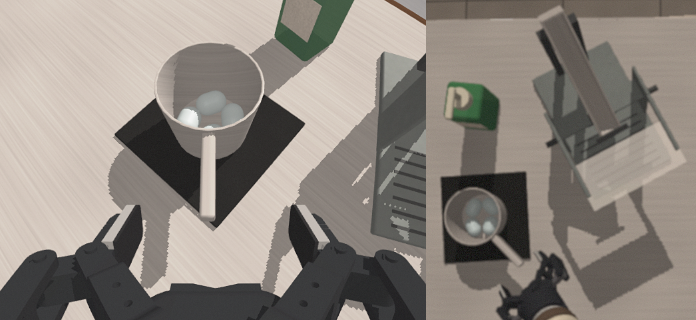

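The jug stands level on the mat, with its axis at (0.499, 0.313). It holds the four pieces, the fingers are clear, and the syrup bottle has not moved.

Request:
servo_tool --delta_pos '[[0,0,0],[0,0,0],[0,0,0],[0,0,0]]' --turn '[[0,0,0],[0,0,0],[0,0,0],[0,0,0]]'

```text
clock: 18.9
ee_pos: [0.4031, 0.2093, 0.1548]
orientation: [[0.551, 0.704, 0.448], [0.541, -0.711, 0.45], [0.635, -0.005, -0.773]]
ft_force: [-0.3, -0.4, 0.1]
width: 0.0857
gripper_force: 0.0
```

```bash
python3 -c "
from h import *
print(order.job_done())"
```

```text
the job is handed in; nothing more can be done
None
```

The job is handed in at 18.9 s: the jug stands released and level on the mat, within about 1 mm of its centre, with all four pieces of ice in it; no verdict came back, I did not measure the paddle's return or re-check the jar, and during the carry joint 6 read 3.142 against its 3.14 limit with a brief 14 N wrist force.

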